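Set the sandwich press and hold its lid open for loading

ROBOT

A 6-joint arm with a two-finger parallel gripper is mounted at the origin on a cart in front of the work surface, level with it; the furniture and walls round the work are solid. World frame = base frame: x ahead of the robot, y to its left, z up, the work surface at z = 0. Lengths are in m, angles in rad, forces in N, time in s.
With the tool pointing down it reaches from about 0.35 to 0.775 m from the base axis. Payload 5.5 kg.
Tool frame: the origin (TCP) lies where the fingers leave the gripper's body, on its centre line; the fingertips stand env.tip_reach ahead of it and the grasp point (between the pads) lies 54 mm ahead of it (env.tip_reach is the distance from the TCP to the fingertips, in m); z points along the fingers, y is the line along which they close (so a half turn about z gives the same grasp; the last joint's range is limited). The gripper opens to 85 mm and grips with 20 to 120 N. Pads are 22 mm wide; open, the fingers measure 114 mm over their backs; the gripper's body (76 mm by 85 mm) begins 54 mm behind the grasp point. The pads swing forward as they close: fully open they stand 13 mm farther back than shut.
Start: joints at [-1.263, 0.313, 0.046, 1.304, 0, 1.431], TCP at [0.249, -0.518, 0.304] pointing down, gripper open.
Joint ranges: [-2.76, 2.76], [-0.86, 1.69], [-1.03, 1.26], [-2.2, 2.34], [-1.47, 1.5], [-3.14, 3.14]. Speed limits (rad/s): [2.57, 2.57, 3.14, 3.14, 3.14, 3.14].

INTERFACE

Orientations are given as a unit quaternion [w, x, y, z].
In Python, from workcell import status, optics, hand_in, env gives the robot as it stands.
- The arm moves only by the shell command python3 -m handwheel 'ROWS' [FORCE]. ROWS is a JSON object whose one key "deltas" holds a list of rows, each a list of 5 numbers: the opening, from -1 (shut) to 1 (fully open), then the shift along the tool's x, y, z in units of 40 mm (1.0 is 40 mm), then the turn about the tool's z in units of 10 degrees (1.0 is 10 degrees). In form: {"deltas": [[jaw, x, y, z, roll], ...]}. A call has 1 to 20 rows; each row shifts and turns the commanded pose from where the row before left it, along the tool's axes as they then stand; what a row does not reach is not made up. A row lasts 1/8 s, in which the tool goes at most 62.5 mm and 10.7 degrees, less where a joint would pass 70% of its speed; a pose out of reach is approached as far as the arm can. A call is refused whole if a number of a shift passes 1 or a number of a turn 1, either way. A call with a gripper value outside its range is refused whole. The fingers move at their own pace and stop on an object; FORCE is the grip in N (left out, the last holds). Time passes only in rows, so rows that do not move let the fingers close. It gives the time, the measured TCP pose, the force, the opening and the grip force at its end, in the units of the state.
- status.get_state(): the state, without advancing time (a new reading comes with each control period).
- optics.read_camera(name): name is "scene" or "top"; returns a dict with "frame" (420x560x3 uint8, red, green, blue), "depth" (420x560 float32, m along the optical axis (not along the pixel's ray), 0 where there is no reading), "vfov" (degrees; the focal length in pixels is half the picture's height over the tangent of half this angle, whatever the lens; pixels are square), "cx", "cy" (the principal point, pixels), "origin" and "attitude" of the camera in the world. Camera axes: x right, y down, z forward; pixel columns grow to the right and rows downward; lengths in m; the calibration is good to about 2 mm. A picture is of the moment at which its call begins.
- hand_in(): hands the job in; it is judged then, once.
The state is a dict: "clock": time; "joint_pos": joint angles; "qvel": joint speeds; "tau": joint torques, N m; "tcp_pos": TCP position; "orientation": TCP orientation; "wrist_force": force on the tool from outside, world axes, zero at the start; "ft_torque": the same for the moment, N m; "finger_gap": finger opening in m; "grip_force": force on a finger pad.
Only numpy, scipy, OpenCV 4.12 (cv2) and the standard library are available. Lean on these libraries where they do the work, as an engineer would, in place of code of your own. Each camera call takes 0.05 s, during which the arm holds its last target. There are 200 camera calls.

TASK

Set the thermostat of the sandwich press: turn its knob until the pointer stands at the one long mark of the scale. Then take the closed lid by its bar handle, lift it to 45 degrees without letting it drop, and hold it there so that I can slide my bread in; the lid falls shut when let go, so finish while you are still holding it by the handle. Leave the things standing round the press where they are.

Things in the scene. Friction and masses are not known exactly. Their poses are not given: they have to be found in the camera images.
- press: Sandwich press of steel and black plastic, fixed on the worktop. Lower half and lid 210 mm wide (y), 200 deep (x); closed lid's top at 109 mm. Origin on the worktop under the lid's middle; x to its back (hinge), y to its left, z up; the handle is in front (-x). On its right side (-y) a black control pod, 150 (x) by 96 (y), 80 mm high, bears the thermostat knob.
- dial_axis (a point): Top centre of the thermostat knob, on its vertical axis, 108 mm above the worktop, 52 mm right of the lid's side. A round black skirt 43 mm across, 6 high, on the pod's top (at 80 mm); on it an upright bar grip 41 mm long, 13 wide, 22 high (86 to 108 mm above the worktop), centred on the axis. A white line on one half of the bar marks the pointer end.
- dial_pointer (a point): Pointer end of the knob's bar grip, 20.5 mm from the axis, 97 mm above the worktop. The direction from the axis to this point is the pointer's direction, and the bar lies along it.
- long_mark (a point): Middle of the one long mark of the thermostat scale on the pod's top, 32 mm from the knob's axis: a black line 13 mm long, 3 wide, pointing at the axis. The other marks are thin lines 5 mm long, 27 degrees apart, and a round dot for off.
- dial (a joint): Angle of the thermostat knob in rad: 0 with the pointer at the off dot, growing clockwise seen from above, to a stop at 4.71. 1.885 with the pointer at the long mark. It starts between 0.1 and 1.0, turns with light friction (about 0.04 N m) and stays where it is left.
- lid (a joint): Opening angle of the lid in rad: 0 closed, growing as its front edge rises, stop at 1.40; 0.785 is 45 degrees. The lid weighs about 1 kg and has no stay: it falls shut from every angle; about 5 N upward at the handle carry it.
- lid_hinge (a point): Middle of the lid's hinge axis, at the press's back, 72 mm above the worktop. The axis runs along the press's y.
- handle_mid (a point): Middle of the handle's round black grip: a bar 20 mm thick, 136 mm long along the press's y, in front of the lid and moving with it. With the lid closed it lies 248 mm ahead (-x) of the hinge axis and 8 mm above it (80 mm above the worktop). 34 mm are free between bar and lid, nothing is below it. Steel arms join its ends to the lid.
- bread_plate: Round white plate, 180 mm across, 47 mm high with the bread on it. Bystander. Origin under its centre.
- tumbler: Plain drinking glass, 80 mm across, 91 mm high. Bystander. Origin under its centre.
- mill: Dark wooden pepper mill, 58 mm across, 170 mm high. Bystander. Origin under its centre.
- bowl: Small amber glass bowl, 111 mm across, 45 mm high. Bystander. Origin under its centre.

How it is judged:
By the outcome, as a careful person would: the job done as asked, in the order asked, and still so for the second after the job is handed in, while the arm keeps its last pose, push and grip.
It also fails if it takes over 61 s, if anything falls off the work surface, if the arm or the gripper's body presses on something with over 40 N, if the wrist force passes 120 N, or if a joint passes its speed limit or range.

## Working session

There is one attempt and no reset: what is moved stays moved. The work goes in short steps, Python scripts to look and compute and a shell command to move; the robot and the scene stay as the last step left them, time stands still between calls to the robot, and variables do not carry over. Pictures are saved under pics/ and viewed, at most 10 in all, crops included, and the job is handed in when it is done.

```bash
mkdir -p pics; ls; cat > h.py <<'E'
import numpy as np, cv2
from scipy.spatial.transform import Rotation as R
from workcell import status, optics, env
def cam(n):
    c=optics.read_camera(n); c['f']=210/np.tan(np.radians(c['vfov'])/2)
    a=np.array(c['attitude']); c['R']=a if a.shape==(3,3) else R.from_quat(a[[1,2,3,0]]).as_matrix(); c['o']=np.array(c['origin']); return c
def ray(c,u,v,z):
    d=c['R']@np.array([(u-c['cx'])/c['f'],(v-c['cy'])/c['f'],1]); return c['o']+d*(z-c['o'][2])/d[2]
def pt(c,u,v):
    return c['o']+c['R']@(np.array([(u-c['cx'])/c['f'],(v-c['cy'])/c['f'],1])*c['depth'][int(v),int(u)])
def proj(c,p):
    q=c['R'].T@(np.array(p)-c['o']); return q[:2]/q[2]*c['f']+[c['cx'],c['cy']]
def save(c,n): cv2.imwrite('pics/'+n,c['frame'][:,:,::-1])
E
python3 - <<'E'
from h import *
for n in('scene','top'):
    c=cam(n); save(c,n+'0.png'); print(n,c['o'],c['R'].round(3),c['f'],c['cx'],c['cy'])
s=status.get_state(); print(s); print(env.tip_reach)
E
```

```text
pics
scene [ 0.56174509 -0.52542633  1.00677294] [[ 0.997  0.059 -0.045]
 [ 0.073 -0.876  0.476]
 [-0.011 -0.478 -0.878]] 463.37570864208845 277.72745596334136 210.9712272555488
top [ 0.45876358 -0.0337137   1.09265865] [[ 0.012 -0.998  0.063]
 [-1.    -0.014 -0.024]
 [ 0.024 -0.063 -0.998]] 382.65276454598444 276.9251309181348 211.48614398609126
{'clock': 0.1, 'joint_pos': array([-1.26261438e+00,  3.13947717e-01,  4.51421628e-02,  1.30358050e+00,
       -5.10179638e-06,  1.43119335e+00]), 'qvel': array([-0.00071588,  0.0003331 ,  0.00309062,  0.00111668,  0.0012046 ,
       -0.00181527]), 'tau': array([ 2.84008347e-03, -4.81724918e+01,  2.99245298e+01,  1.27631912e-02,
       -1.50438423e-04,  1.69803712e-06]), 'tcp_pos': array([ 0.24885203, -0.51801873,  0.30310545]), 'orientation': array([-7.91828686e-04,  9.75040300e-01,  2.22026535e-01, -6.94613325e-05]), 'wrist_force': array([-0.19191844,  0.14130891,  0.90778643]), 'ft_torque': array([0.00077354, 0.07269663, 0.01094742]), 'grip_force': 0.0, 'finger_gap': 0.08542007076662425}
0.0726
```

View pics/top0.png

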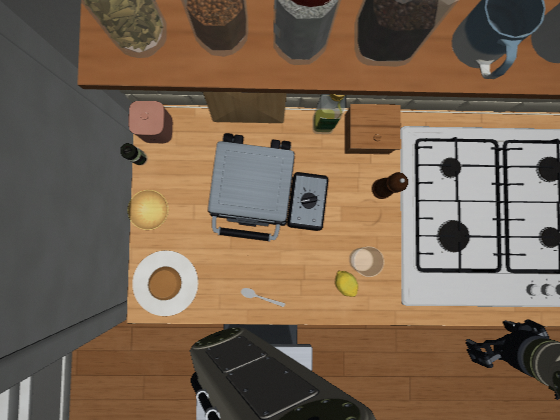

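View pics/scene0.png

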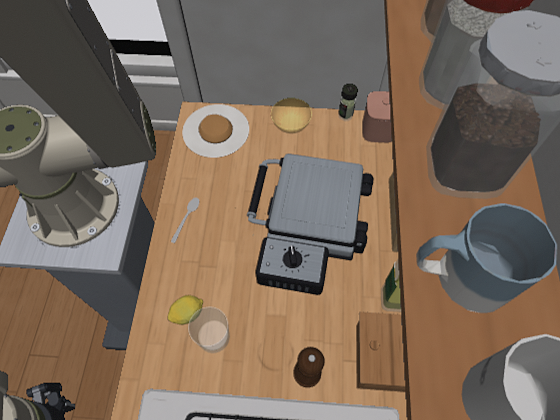

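The top view shows the press with its lid centred near (252,182), handle bar (219,232)–(270,237) and knob near (309,201). The scene view shows the knob near (292,257) and the handle from (264,168) to (252,215). Next I'll enlarge the knob.

```bash
cat > m.py <<'E'
from h import *
T=cam('top');S=cam('scene')
a=cv2.resize(T['frame'][165:237,280:340],None,fx=6,fy=6,interpolation=cv2.INTER_CUBIC)
b=cv2.resize(S['frame'][230:302,247:337],None,fx=6,fy=6,interpolation=cv2.INTER_CUBIC)
b=cv2.resize(b,(400,432)) if 0 else b[:, :432]
cv2.imwrite('pics/dial0.png',np.hstack([a,b])[:,:,::-1]); print(a.shape,b.shape)
# handle: dark pixels in window
for n,c,w in(('T',T,(222,245,205,285)),('S',S,(160,225,240,272))):
    g=c['frame'].max(2).astype(int); m=np.zeros_like(g,np.uint8); m[w[0]:w[1],w[2]:w[3]]=(g[w[0]:w[1],w[2]:w[3]]<60)
    k,l,st,ce=cv2.connectedComponentsWithStats(m); i=1+np.argmax(st[1:,4]); v,u=np.where(l==i)
    r=cv2.minAreaRect(np.c_[u,v].astype(np.float32)); print(n,st[i],r,ray(c,*r[0],.08))
    bx=cv2.boxPoints(r); print([ray(c,*p,.08).round(4) for p in bx]); print('depthpt',pt(c,*r[0]))
E
python3 m.py
```

```text
(432, 360, 3) (432, 432, 3)
T [220 228  49  13 359] ((244.0250701904297, 233.8076171875), (48.89020538330078, 7.286106586456299), 7.4314093589782715) [0.46281069 0.02833092 0.08      ]
[array([0.4608, 0.0932, 0.08  ]), array([0.4798, 0.0912, 0.08  ]), array([ 0.4648, -0.0368,  0.08  ]), array([ 0.4458, -0.0346,  0.08  ])]
depthpt [0.4627776  0.02782362 0.08827983]
S [249 166  18  47 349] ((257.7353210449219, 188.55882263183594), (7.518604278564453, 47.2944450378418), 14.03624439239502) [0.46366404 0.03310263 0.08      ]
[array([ 0.4478, -0.0268,  0.08  ]), array([0.4624, 0.1003, 0.08  ]), array([0.4804, 0.0962, 0.08  ]), array([ 0.4649, -0.0304,  0.08  ])]
depthpt [0.46484702 0.02636606 0.09117807]
```

View pics/dial0.png

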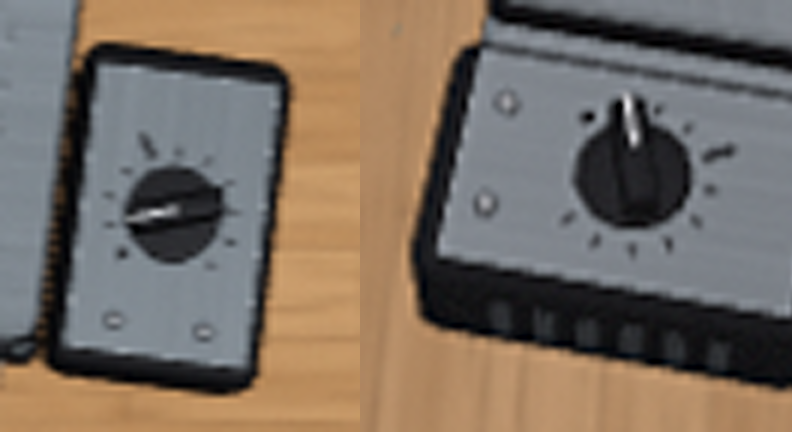

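The enlargement shows, on the left, the long mark at crop (148,146), the off dot at (123,254), the skirt centre near (173,215), and the white pointer line from (127,218) to (177,210). In the scene crop the long mark is at (720,153) and the dot at (587,117).

```bash
cat > d.py <<'E'
from h import *
T=cam('top');S=cam('scene')
def crop(c,x0,y0,u,v): return ((u+.5)/6-.5+x0,(v+.5)/6-.5+y0)
t=lambda u,v,z:ray(T,*crop(T,280,165,u,v),z)
s=lambda u,v,z:ray(S,*crop(S,247,230,u-360,v),z)
for n,f,a in(('T',t,dict(mark=(148,146,.08),dot=(123,254,.08),sk=(173,215,.086),w1=(127,218,.108),w2=(177,210,.108))),('S',s,dict(mark=(720,153,.08),dot=(587,117,.08),sk=(633,174,.086),w1=(628,97,.108),w2=(635,144,.108)))):
    P={k:f(*v) for k,v in a.items()}
    for k in P: print(n,k,P[k].round(4))
    an=lambda d:np.degrees(np.arctan2(d[1],d[0]))
    ax=P['sk']; print('mark',an(P['mark']-ax),np.linalg.norm((P['mark']-ax)[:2]),'dot',an(P['dot']-ax),np.linalg.norm((P['dot']-ax)[:2]),'ptr',an(P['w1']-P['w2']), an(P['w1']-ax))
for u,v in((225,150),(285,150),(222,205),(280,215)): print(pt(T,u,v).round(4))
E
python3 d.py
```

```text
T mark [ 0.5843 -0.1299  0.08  ]
T dot [ 0.536  -0.1191  0.08  ]
T sk [ 0.5531 -0.1406  0.086 ]
T w1 [ 0.5495 -0.1184  0.108 ]
T w2 [ 0.5533 -0.14    0.108 ]
mark 18.97589397985357 0.03297961635935792 dot 128.5912241319794 0.027430301805647306 ptr 99.93943209030682 99.34315376098338
S mark [ 0.5849 -0.1275  0.08  ]
S dot [ 0.5362 -0.1166  0.08  ]
S sk [ 0.5542 -0.1403  0.086 ]
S w1 [ 0.5509 -0.1203  0.108 ]
S w2 [ 0.5544 -0.1381  0.108 ]
mark 22.60313944123353 0.03331861525269563 dot 127.29575829696657 0.02972727574846072 ptr 101.15166868217084 99.36017364141486
[0.6803 0.0803 0.1035]
[ 0.6835 -0.0764  0.1017]
[0.5363 0.085  0.1038]
[ 0.5123 -0.0651  0.1068]
```

```bash
cat > go.py <<'E'
import sys; from h import *
def go(x,y,z,ya=None):
    s=status.get_state(); q=s['orientation']; M=R.from_quat(q[[1,2,3,0]]).as_matrix(); d=M.T@(np.array([x,y,z])-s['tcp_pos'])
    a=np.degrees(np.arctan2(M[1,1],M[0,1])); r=None if ya is None else ((a-ya+90)%180-90)/10
    print('units',(d/.04).round(3),'yaxis',a.round(2),'roll',r,'j6',s['joint_pos'][5].round(3),'t',s['clock'],'tcp',s['tcp_pos'].round(4),'tilt',M[2,2].round(5),'F',s['wrist_force'].round(1),'gap',s['finger_gap'].round(4),s['grip_force'])
if __name__=='__main__': go(*map(float,sys.argv[1:]))
E
python3 -m handwheel '{"deltas": [[0.2,0.85,-0.4,0,0],[0.2,0.85,-0.4,0,0],[0.2,0.85,-0.4,0,0],[0.2,0.85,-0.4,0,0],[0.2,0.85,-0.4,0,0],[0.2,0.85,-0.4,0,0],[0.2,0.85,-0.4,0,0],[0.2,0.85,-0.4,0,0],[0.2,0.85,-0.4,0,0],[0.2,0.85,-0.4,0,0],[0.2,0.85,-0.4,0,0],[0.2,0.85,-0.4,0,0],[0.2,0.75,-0.4,0,0],[0.2,0,0,0,0]]}' 30
python3 go.py .5537 -.1405 .22 9.8
```

```text
clock: 2.05
tcp_pos: [0.5547, -0.1394, 0.3036]
orientation: [-0.0, 0.975, 0.224, -0.0]
wrist_force: [-0.7, 1.1, -0.4]
finger_gap: 0.0511
grip_force: 0.0Traceback (most recent call last):
  File "go.py", line 6, in <module>
    if __name__=='__main__': go(*map(float,sys.argv[1:]))
                             ~~^^^^^^^^^^^^^^^^^^^^^^^^^^
  File "go.py", line 5, in go
    print('units',(d/.04).round(3),'yaxis',a.round(2),'roll',r,'j6',s['joint_pos'][5].round(3),'t',s['clock'],'tcp',s['tcp_pos'].round(4),'tilt',M[2,2].round(5),'F',s['wrist_force'].round(1),'gap',s['finger_gap'].round(4),s['grip_force'])
                                                                                                                                                                                                     ^^^^^^^^^^^^^^^^^^^^^
AttributeError: 'float' object has no attribute 'round'
```

```bash
sed -i "s/s\['finger_gap'\].round(4)/round(s['finger_gap'],4)/" go.py
python3 -m handwheel '{"deltas": [[0.2,0,0,0.25,-0.93],[0.2,0,0,0.25,-0.93],[0.2,0,0,0.25,-0.93],[0.2,0,0,0.25,-0.93],[0.2,0,0,0.25,-0.93],[0.2,0,0,0.25,-0.93],[0.2,0,0,0.25,-0.93],[0.2,0,0,0.25,-0.93],[0.2,0,0,0,0],[0.2,0,0,0,0]]}'
python3 go.py .5537 -.1405 .163 9.8
```

```text
clock: 3.3
tcp_pos: [0.5536, -0.1417, 0.2243]
orientation: [0.0, 0.644, 0.765, -0.0]
wrist_force: [-0.5, -0.1, -0.4]
finger_gap: 0.0512
grip_force: 0.0
units [0.03  0.008 1.532] yaxis 9.87 roll 0.006994154949731523 j6 1.008 t 3.3 tcp [ 0.5536 -0.1417  0.2243] tilt -1.0 F [-0.5 -0.1 -0.4] gap 0.0512 0.0
```

```bash
python3 -m handwheel '{"deltas": [[0.2,0.03,0,0.5,0],[0.2,0,0,0.5,0],[0.2,0,0,0.5,0],[0.2,0,0,0,0],[-0.3,0,0,0,0],[-1,0,0,0,0],[-1,0,0,0,0],[-1,0,0,0,0],[-1,0,0,0,0],[-1,0,0,0,0]]}' 30
python3 go.py .5537 -.1405 .163 9.8
```

```text
clock: 4.55
tcp_pos: [0.5541, -0.1403, 0.1652]
orientation: [0.001, 0.642, 0.766, 0.0]
wrist_force: [-1.4, 0.8, 5.2]
finger_gap: 0.0122
grip_force: 32.6
units [-0.003 -0.01   0.055] yaxis 10.05 roll 0.024771422195887283 j6 1.007 t 4.55 tcp [ 0.5541 -0.1403  0.1652] tilt -1.0 F [-1.4  0.8  5.2] gap 0.0122 32.623520493507385
```

```bash
python3 -m handwheel '{"deltas": [[-1,0,0,0,0.6],[-1,0,0,0,0.8],[-1,0,0,0,0.8],[-1,0,0,0,0.8],[-1,0,0,0,0.8],[-1,0,0,0,0.8],[-1,0,0,0,0.8],[-1,0,0,0,0.8],[-1,0,0,0,0.8],[-1,0,0,0,0.8],[-1,0,0,0,0],[-1,0,0,0,0]]}'
python3 go.py .5537 -.1405 .165 -69.7
```

```text
clock: 6.05
tcp_pos: [0.5523, -0.1394, 0.1651]
orientation: [-0.0, 0.982, 0.191, -0.001]
wrist_force: [-6.3, 2.7, 11.2]
finger_gap: 0.0119
grip_force: 33.3
units [0.022 0.04  0.004] yaxis -67.94 roll 0.17593499937101456 j6 2.368 t 6.05 tcp [ 0.5523 -0.1394  0.1651] tilt -1.0 F [-6.3  2.7 11.2] gap 0.0119 33.331512808799744
```

```bash
python3 -m handwheel '{"deltas": [[-1,0,0,0,0.18],[-1,0,0,0,0],[-1,0,0,0,0]]}'; python3 go.py .5537 -.1405 .165 -69.7
python3 -m handwheel '{"deltas": [[-0.3,0,0,0,0],[-0.1,0,0,0,0],[-0.1,0,0,0,0],[-0.1,0,0,-0.5,0],[-0.1,0,0,-0.8,0],[-0.1,0,0,-0.8,0],[-0.1,-0.8,0,-0.8,0],[-0.1,-1,0,-0.5,0],[-0.1,-1,0,0,0],[-0.1,-1,0,0,0],[-0.1,-0.8,0,0,0],[-0.1,0,0,0,0]]}'
cat > look.py <<'E'
import sys;from h import *
T=cam('top');S=cam('scene')
a=cv2.resize(T['frame'][165:237,280:340],None,fx=6,fy=6,interpolation=cv2.INTER_CUBIC)
b=cv2.resize(S['frame'][230:302,247:319],None,fx=6,fy=6,interpolation=cv2.INTER_CUBIC)
cv2.imwrite('pics/'+sys.argv[1],np.hstack([a,b])[:,:,::-1])
E
python3 look.py dial1.png; python3 go.py .463 .03 .25 -7.2
```

```text
clock: 6.42
tcp_pos: [0.5523, -0.1393, 0.1652]
orientation: [-0.001, 0.984, 0.176, -0.001]
wrist_force: [-6.2, 3.1, 10.5]
finger_gap: 0.0119
grip_force: 33.3
units [0.023 0.041 0.004] yaxis -69.74 roll -0.003768525401588363 j6 2.4 t 6.425 tcp [ 0.5523 -0.1393  0.1652] tilt -1.0 F [-6.2  3.1 10.5] gap 0.0119 33.33900511264801
clock: 7.92
tcp_pos: [0.3795, -0.2041, 0.3]
orientation: [0.0, 0.985, 0.174, -0.0]
wrist_force: [0.3, 0.6, 0.3]
finger_gap: 0.0381
grip_force: 0.0
units [ 3.939 -4.785  1.251] yaxis -69.79 roll -6.2590024226043806 j6 2.111 t 8.025 tcp [ 0.3812 -0.204   0.3001] tilt -1.0 F [-0.1 -0.1 -0.6] gap 0.0388 0.0
```

View pics/dial1.png

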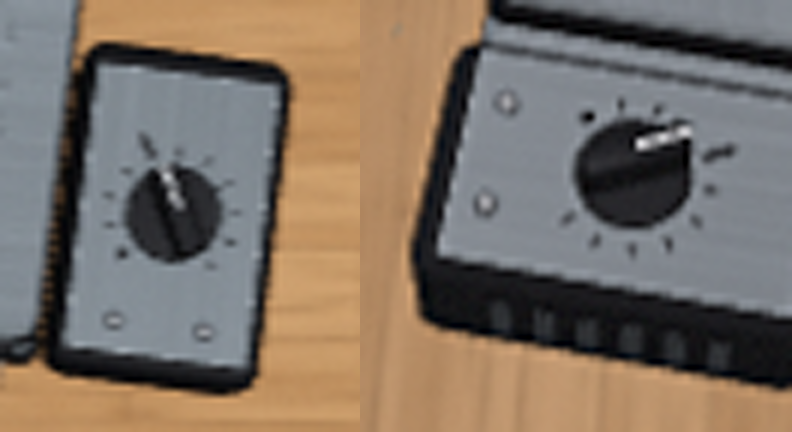

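The pointer line (top crop (165,173)–(180,207), scene crop (690,131)–(637,145)) now points very nearly at the long mark (148,146)/(720,153). I'll fit the scale centre and phase from the ticks to check the residual angle.

```bash
cat > fit.py <<'E'
from h import *
from scipy.optimize import least_squares
T=cam('top');S=cam('scene')
def run(c,x0,y0,ou,w,ticks):
    cr=lambda u,v,z:ray(c,(u-ou+.5)/6-.5+x0,(v+.5)/6-.5+y0,z)[:2]
    k=np.array(list(ticks)); P=np.array([cr(*ticks[i],.08) for i in k])
    def m(p):
        a=p[3]-np.radians(27)*k; r=np.where(k==0,p[2],p[2]); r=np.where(k==4,p[4],r); return np.c_[p[0]+r*np.cos(a),p[1]+r*np.sin(a)]
    s=least_squares(lambda p:(m(p)-P).ravel(),[.5537,-.1405,.028,2.23,.032]); p=s.x
    print('c',p[:2].round(4),'r',p[2].round(4),p[4].round(4),'dot',np.degrees(p[3]).round(2),'mark',(np.degrees(p[3])-108).round(2),'rms mm',np.sqrt(np.mean(s.fun**2))*1e3)
    a,b=cr(*w[0],.108),cr(*w[1],.108); an=lambda d:np.degrees(np.arctan2(d[1],d[0])).round(2)
    print('pointer line',an(a-b),'from axis',an(a-p[:2]), a.round(4),b.round(4))
run(T,280,165,0,((165,173),(180,207)),{0:(123,254),1:(109,224),2:(109,197),3:(125,173),4:(148,146),5:(180,152),6:(209,160),7:(229,183),8:(236,212),9:(231,242),10:(211,266)})
run(S,247,230,360,((690,131),(637,145)),{0:(587,117),1:(621,104),2:(658,108),3:(688,127),4:(720,153),5:(711,190),6:(698,223),7:(670,244),8:(632,251),9:(595,241),10:(568,219)})
E
python3 fit.py
```

```text
c [ 0.554  -0.1409] r 0.0286 0.0323 dot 128.59 mark 20.59 rms mm 0.47027747781255447
pointer line 24.25 from axis 22.34 [ 0.5692 -0.1347] [ 0.5546 -0.1412]
c [ 0.5541 -0.1388] r 0.0285 0.0328 dot 128.67 mark 20.67 rms mm 0.25740896653348694
pointer line 19.85 from axis 19.95 [ 0.5734 -0.1318] [ 0.5551 -0.1384]
```

```bash
cat > w.py <<'E'
from h import *
for n,w,ax in(('top',(190,202,305,313),(.554,-.1409)),('scene',(249,256,290,306),(.5541,-.1388))):
    c=cam(n); g=c['frame'].astype(float).min(2)[w[0]:w[1],w[2]:w[3]]; g=np.clip(g-70,0,None)
    m=(g>0).astype(np.uint8); k,l,st,ce=cv2.connectedComponentsWithStats(m); i=1+np.argmax([g[l==j].sum() for j in range(1,k)]); print(g.astype(int)) 
    v,u=np.where(l==i); q=g[v,u]; P=np.array([ray(c,a+w[2],b+w[0],.108)[:2] for a,b in zip(u,v)])
    mu=np.average(P,axis=0,weights=q); C=np.cov(P.T,aweights=q); e=np.linalg.eigh(C)[1][:,1]; e*=np.sign(e[0])
    d=mu-ax; print(n,mu.round(4),'pca',np.degrees(np.arctan2(e[1],e[0])),'axis',np.degrees(np.arctan2(d[1],d[0])))
E
python3 w.py
```

```text
[[  1  41  62  61  27  35  58  59]
 [ 27  49  61  59  44  48  57  58]
 [ 58  53  69  26   0  43  58  58]
 [  0  26  61  23   0   0   0   4]
 [  0   0 109  87   0   0   0   0]
 [  0   0  30  63  20   0   0   0]
 [  0   0   0  36  24   0   0   0]
 [  0   0   0  78  59   0   0   0]
 [  0   0   0  32  63  21   0   0]
 [  0   0   0   0  34  21   0   0]
 [  0   0   0   0   0   0   0   0]
 [  0   0   0   0   0   0   0   0]]
top [ 0.5706 -0.1382] pca -5.293221332450016 axis 9.284584762683043
[[ 31  35  38  34  56  46  38  68  73  43  45  61  62  61  59  58]
 [  0   0   0   0   5   7  32  35  27   0   0  11  40  59  63  61]
 [  0   0   0   0   0   0   0   0   7  17  98 113  64  58  62  62]
 [  0   0   0   0   0  19  66 113  88  64 102 106  71  61  61  61]
 [  0   0   0 112 111  73  80 107  62  30   0   0  31  59  60  62]
 [  0   0   0 106  98  44  10   0   0   0   0   0  21  60  67  43]
 [  0   0   0   0   0   0   0   0   0   0   0   0  25  50  31   0]]
scene [ 0.5688 -0.1325] pca 5.91867756094274 axis 23.142548104046337
```

Tracing the pointer line row by row in the top view gives about 20.8°, against 20.6° for the mark, so the knob is set. Next is the handle.

```bash
python3 -m handwheel '{"deltas": [[-0.1,0,0,0,-0.9],[-0.1,0,0,0,-0.9],[-0.1,0,0,0,-0.9],[-0.1,0,0,0,-0.9],[-0.1,0,0,0,-0.9],[-0.1,0,0,0,-0.9],[-0.1,0,0,0,-0.86],[-0.1,0.76,0.16,0,0],[-0.1,0.76,0.16,0,0],[-0.1,0.76,0.16,0,0],[-0.1,0.76,0.16,0,0],[-0.1,0.76,0.16,0,0],[-0.1,0.76,0.16,0,0],[-0.1,0.76,0.16,0,0],[-0.1,0.76,0.16,0,0],[-0.1,0,0,0,0],[-0.1,0,0,0,0]]}'
python3 go.py .463 .03 .134 -7.2
```

```text
clock: 10.35
tcp_pos: [0.4619, 0.0314, 0.2996]
orientation: [-0.0, 0.749, 0.662, -0.0]
wrist_force: [0.1, -0.7, 0.1]
finger_gap: 0.0382
grip_force: 0.0
units [-0.03   0.033  4.14 ] yaxis -7.08 roll 0.012023373176108975 j6 1.589 t 10.35 tcp [0.4619 0.0314 0.2996] tilt -1.0 F [ 0.1 -0.7  0.1] gap 0.0382 0.0
```

```bash
python3 -m handwheel '{"deltas": [[-0.1,0,0.03,0.7,0],[-0.1,0,0,0.7,0],[-0.1,0,0,0.7,0],[-0.1,0,0,0.6,0],[-0.1,0,0,0.4,0],[-0.1,0,0,0.4,0],[-0.1,0,0,0.3,0],[-0.1,0,0,0.3,0],[-0.1,0,0,0,0],[-0.1,0,0,0,0]]}' 50
python3 go.py .463 .03 .134 -7.2
```

```text
clock: 11.6
tcp_pos: [0.4634, 0.031, 0.1362]
orientation: [0.0, 0.75, 0.662, 0.0]
wrist_force: [1.4, -0.4, 0.5]
finger_gap: 0.0388
grip_force: 0.0
units [-0.025 -0.007  0.055] yaxis -7.15 roll 0.005384910548667676 j6 1.589 t 11.6 tcp [0.4634 0.031  0.1362] tilt -1.0 F [ 1.4 -0.4  0.5] gap 0.0388 0.0
```

```bash
python3 -m handwheel '{"deltas": [[-0.4,0,0,0.05,0],[-0.6,0,0,0,0],[-1,0,0,0,0],[-1,0,0,0,0],[-1,0,0,0,0],[-1,0,0,0,0]]}' 50
python3 go.py .463 .03 .134 -7.2
```

```text
clock: 12.35
tcp_pos: [0.4627, 0.0311, 0.1343]
orientation: [-0.0, 0.75, 0.662, -0.0]
wrist_force: [-3.1, 0.6, 5.4]
finger_gap: 0.0184
grip_force: 49.0
units [-0.028  0.01   0.007] yaxis -7.13 roll 0.00747654629454928 j6 1.589 t 12.35 tcp [0.4627 0.0311 0.1343] tilt -1.0 F [-3.1  0.6  5.4] gap 0.0184 48.95945906639099
```

```bash
python3 -m handwheel '{"deltas": [[-1,0,0.02,-0.32,0],[-1,0,0.036,-0.32,0],[-1,0,0.053,-0.32,0],[-1,0,0.07,-0.32,0],[-1,0,0.086,-0.31,0],[-1,0,0.1,-0.31,0],[-1,0,0.12,-0.3,0],[-1,0,0.13,-0.3,0],[-1,0,0,0,0],[-1,0,0,0,0]]}' 50
python3 go.py .463 .03 .134 -7.2
```

```text
clock: 13.6
tcp_pos: [0.4856, 0.0285, 0.2344]
orientation: [-0.002, 0.75, 0.662, -0.001]
wrist_force: [-9.5, 2.9, 0.2]
finger_gap: 0.0182
grip_force: 49.2
units [-0.033 -0.556  2.513] yaxis -7.12 roll 0.00799555047160112 j6 1.588 t 13.6 tcp [0.4856 0.0285 0.2344] tilt -0.99999 F [-9.5  2.9  0.2] gap 0.0182 49.23169791698456
```

```bash
python3 -m handwheel '{"deltas": [[-1,0,0.15,-0.29,0],[-1,0,0.165,-0.28,0],[-1,0,0.18,-0.27,0],[-1,0,0.19,-0.26,0],[-1,0,0.205,-0.25,0],[-1,0,0.22,-0.24,0],[-1,0,0.23,-0.23,0],[-1,0,0,0,0],[-1,0,0,0,0],[-1,0,0,0,0]]}' 50
python3 go.py .463 .03 .134 -7.2
python3 - <<'E'
from h import *
for n in('scene','top'): save(cam(n),n+'1.png')
a=cv2.imread('pics/scene1.png')[80:400,140:420];b=cv2.imread('pics/top1.png')[80:400,120:400]
cv2.imwrite('pics/lid1.png',np.hstack([a,b]))
# lid plane from scene depth
c=cam('scene')
pts=np.array([pt(c,u,v) for v in range(160,245,3) for u in range(270,360,3) if c['depth'][v,u]>0])
p=pts[(pts[:,2]>.11)&(abs(pts[:,1])<.25)]
rng=np.random.default_rng(0);best=None
for _ in range(500):
    q=p[rng.choice(len(p),3,False)];nn=np.cross(q[1]-q[0],q[2]-q[0]);nn/=np.linalg.norm(nn)+1e-12
    i=abs((p-q[0])@nn)<.004
    if best is None or i.sum()>best.sum():best=i
q=p[best];nn=np.linalg.svd(q-q.mean(0))[2][2];nn*=np.sign(nn[2]);print(len(p),best.sum(),nn.round(3),'tilt',np.degrees(np.arccos(nn[2])))
E
```

```text
clock: 14.85
tcp_pos: [0.5358, 0.0226, 0.3093]
orientation: [-0.003, 0.749, 0.662, -0.002]
wrist_force: [-22.0, 4.8, 16.4]
finger_gap: 0.018
grip_force: 49.4
units [-0.045 -1.796  4.398] yaxis -7.09 roll 0.01112959185308 j6 1.587 t 14.85 tcp [0.5358 0.0226 0.3093] tilt -0.99997 F [-22.    4.8  16.4] gap 0.018 49.39048647880554
510 343 [ 0.67  -0.095  0.736] tilt 42.58243013380609
```

View pics/lid1.png

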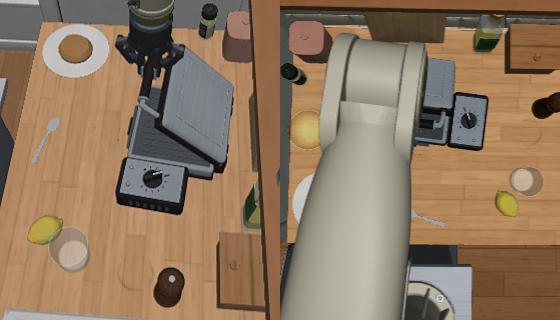

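The lid stands open, held by its bar. In the scene crop the lid's top face spans about (180,48), (233,95), (210,150), (165,110), and the bystanders haven't moved. I'll refine the angle using that face.

```bash
cat > lid.py <<'E'
from h import *
def plane(c,quad):
    m=np.zeros(c['depth'].shape,np.uint8); q=np.array(quad,float); q=q.mean(0)+.8*(q-q.mean(0)); cv2.fillPoly(m,[q.astype(int)],1)
    v,u=np.where((m>0)&(c['depth']>0)); p=np.array([pt(c,a,b) for a,b in zip(u,v)]); 
    for _ in range(5):
        mu=p.mean(0); n=np.linalg.svd(p-mu)[2][2]; r=(p-mu)@n; k=abs(r)<max(2.5*r.std(),.002); p=p[k]
    n*=np.sign(n[2]); return n,mu,len(p),r.std()
for i in range(2):
    c=cam('scene')
    for nm,q in(('lid',[(320,130),(371,175),(350,228),(306,190)]),('table',[(205,240),(240,240),(235,290),(195,290)]),('pod',[(268,243),(325,252),(321,286),(262,278)])):
        n,mu,k,s=plane(c,q); print(nm,n.round(4),mu.round(4),k,s.round(4),'tilt',np.degrees(np.arccos(n[2])).round(2),'about y',np.degrees(np.arctan2(n[0]*.992-n[1]*.125,n[2])).round(2))
E
python3 lid.py
```

```text
lid [ 0.6749 -0.0759  0.734 ] [6.384e-01 3.000e-04 1.878e-01] 2198 0.0012 tilt 42.78 about y 42.77
table [-0.0044  0.0024  1.    ] [ 0.3823 -0.1333  0.0006] 1244 0.0017 tilt 0.28 about y -0.26
pod [-0.0023 -0.0239  0.9997] [ 0.558  -0.1538  0.0808] 1118 0.0021 tilt 1.38 about y 0.04
lid [ 0.6741 -0.0748  0.7348] [6.383e-01 4.000e-04 1.880e-01] 2199 0.0012 tilt 42.71 about y 42.7
table [-0.004   0.0018  1.    ] [ 0.3823 -0.133   0.0005] 1239 0.0017 tilt 0.25 about y -0.24
pod [-0.0071 -0.0224  0.9997] [ 0.5581 -0.1537  0.0808] 1137 0.0023 tilt 1.35 about y -0.24
```

```bash
python3 -m handwheel '{"deltas": [[-1,0,0.06,-0.09,0],[-1,0,0.06,-0.09,0],[-1,0,0,0,0],[-1,0,0,0,0],[-1,0,0,0,0]]}' 50
python3 go.py .463 .03 .134 -7.2; python3 lid.py | grep lid
```

```text
clock: 15.72
tcp_pos: [0.5425, 0.0218, 0.3165]
orientation: [-0.002, 0.75, 0.662, -0.001]
wrist_force: [-16.1, 5.2, 12.3]
finger_gap: 0.0183
grip_force: 49.0
units [-0.048 -1.98   4.571] yaxis -7.1 roll 0.010394725273005178 j6 1.586 t 15.725 tcp [0.5425 0.0218 0.3165] tilt -0.99999 F [-16.1   5.2  12.3] gap 0.0183 49.001652002334595
lid [ 0.698  -0.0794  0.7117] [ 0.6378 -0.0041  0.195 ] 2202 0.0012 tilt 44.63 about y 44.62
lid [ 0.6979 -0.0792  0.7118] [ 0.6378 -0.0042  0.1949] 2199 0.0012 tilt 44.62 about y 44.61
```

```bash
python3 - <<'E'
from h import *
c=cam('scene'); save(c,'scene2.png')
a=cv2.imread('pics/scene0.png')[140:275,240:380];b=cv2.imread('pics/scene2.png')[105:240,260:400]
r=lambda i:cv2.resize(i,None,fx=2.8,fy=2.8,interpolation=cv2.INTER_CUBIC)
cv2.imwrite('pics/cmp.png',np.hstack([r(a),r(b)]))
E
```

```text
(no output)
```

View pics/cmp.png

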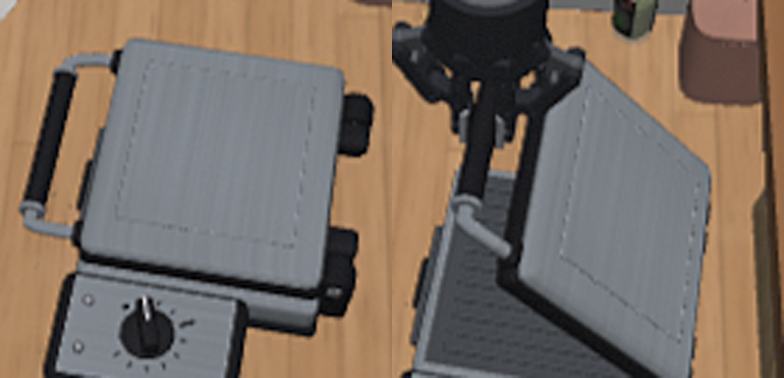

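Left is the closed lid and right is now. The groove rectangle's corners moved from (117,217), (295,247), (317,82) to (562,258), (682,340), (697,183), and the grip's near end from (33,207) to (470,197). I'll use each of these to work out the angle.

```bash
python3 - <<'E'
from h import *
from scipy.optimize import least_squares
c=cam('scene')
px=lambda u,v,x0,y0:np.array([(u+.5)/2.8-.5+x0,(v+.5)/2.8-.5+y0])
A=[((117,217),.108),((295,247),.108),((317,82),.108),((33,207),.08)]
B=[(562,258),(682,340),(697,183),(470,197)]
P=[ray(c,*px(*a,240,140),z) for a,z in A]; Q=[px(u-392,v,260,105) for u,v in B]
for yaw in(-7.2,):
  ex=np.array([np.cos(np.radians(yaw)),np.sin(np.radians(yaw)),0]); ey=np.array([-ex[1],ex[0],0])
  def mv(p,th,hx,hz=.072):
    h=np.array([.709,0,hz])+ex*hx; return h+R.from_rotvec(ey*th).as_matrix()@(p-h)
  f=lambda x:np.concatenate([proj(c,mv(p,x[0],x[1]))-q for p,q in zip(P,Q)])
  s=least_squares(f,[.78,0]); print('both',np.degrees(s.x[0]),s.x[1],s.fun.round(2))
  s=least_squares(lambda x:f([x[0],0]),[.78]); print('fixed hinge',np.degrees(s.x[0]),s.fun.round(2))
  for p,q in zip(P,Q): s=least_squares(lambda x:proj(c,mv(p,x[0],0))-q,[.78]); print(np.degrees(s.x[0]).round(2),s.fun.round(2))
E
```

```text
both 46.267395853752845 -0.001050150295185411 [ 0.88 -0.09 -0.31  1.86  1.44 -2.18 -0.17  2.61]
fixed hinge 46.11331145533321 [ 0.86 -0.23 -0.16  1.72  1.58 -2.36 -0.26  2.51]
45.49 [-0.01 -0.09]
45.77 [-0.31  1.69]
42.97 [ 0.32 -2.54]
46.69 [0.7  2.19]
```

The independent angle estimates are 44.6° from the depth plane, 46.1° from the image features and about 47° from the arm's motion. They average close to 45°, and the grip is steady.

```bash
python3 -c "
from workcell import hand_in; print(hand_in())"
```

```text
the job is handed in; nothing more can be done
None
```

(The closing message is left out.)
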